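# Wind the lamp timer and hold the blank cell in the beam

### The job

After the move the photometer needs a blank check: wind its lamp timer key clockwise, in several partial turns, all the way to the stop and let go of it. Then take the tall stoppered rectangular cell from the rack by its two frosted sides only, never touching the clear windows, and hold it upright in the middle of the light path between lamp and detector, windows facing the two lens tubes, without knocking it on the photometer. Finish while still holding it there in the air, and leave everything else where it stands.

Things in the scene. Friction and masses are not known exactly. Their poses are not given: they have to be found in the camera images.
- beam (a point): Middle of the light path, half-way between the photometer's two lens tubes on their common axis, 110 mm above the table. y runs level along the beam from detector to lamp head, x level across it, z up. The tubes (28 mm diameter) end 38 mm from here at +y and -y. The gap is open above and to both x sides; below is only the 20 mm high base plate.
- photometer: Fixed to the table, turned differently at each start; origin on the table 110 mm under beam, same axes. Grey-blue heads with tops at 140 mm: lamp head with vents on its -x side, 100 mm in x, from y = +60 to +160 mm; detector head 90 mm in x, y = -60 to -130 mm. Aluminium base plate 100 mm in x.
- key_grip (a point): Middle of the steel winding key's blade on top of the lamp head, 110 mm from beam in its +y, 165 mm above the table. Blade 40 mm long (own x), 10 mm thick (own y), 26 mm high, lower edge 10 mm above the head, on a 12 mm stem. Turns about the vertical. A dark pointer at the blade's foot, own -x end, sweeps a white dial to a small dark stop pin 33 mm from the axis, 11 mm high.
- lamp_key (a joint): Winding angle in rad, growing clockwise seen from above: 0 run down (blade along x of beam, pointer to its -x, the vents' side), 2.8 at the stop. Starts between 0 and 0.6. The blade's direction is the beam point's x turned clockwise by this angle. Takes about 0.05 to 0.1 N m against a light spring; stays where it is left.
- cell_center (a point): Centre of the cell's glass, 25 mm above its foot, 33 mm above the table at the start. Glass 30 mm long (x), 18 mm wide (y), 50 mm tall, plus a white stopper 26 x 14 mm, 8 mm high; 20 to 45 g. The long sides (facing +y and -y, 18 mm apart) are frosted white, for gripping; the narrow ends (facing +x, -x), set back 1.5 mm, are the clear windows: light passes along x.
- rack: Black plastic rack fixed to the table, origin at the centre of its underside: 210 mm long (x), 60 mm wide, 18 mm high; three pockets 32 x 20 mm, 10 mm deep, at x = -66, 0, +66 mm. The cell stands upright in one (which one differs), its long sides along the rack's x, and lifts straight out.
- vial_center (a point): Centre of a round amber vial with black cap, 18 mm diameter, 52 mm tall, in another pocket of the rack. Leave alone.
- short_center (a point): Centre of a short square clear cell, 19 x 19 x 36 mm with a white lid, in another pocket of the rack. Leave alone.
- bottle: Bottle with blue cap, 64 mm diameter, 150 mm tall, origin at its foot. Leave alone.
- screwdriver: Screwdriver lying on the table, 170 mm long. Leave alone.
- tape: Roll of pale tape lying flat, 90 mm diameter, 22 mm high, origin at its underside. Leave alone.
- puck: Round black weight, 62 mm diameter, 30 mm high, origin at its underside. Leave alone.
Things that resemble listed ones, but are neither listed nor needed, are in the scene too. There is more than one size of the part that bears cell_center; the job needs the middle-sized.

How it is judged (in metres and radians):
On the way, in this order (a step that is already met when the one before it is completed fails the run):
1. the lamp key is wound to its stop (within 0.25 rad) and let go, the cell still in the rack (value of joint lamp_key above 2.55 rad and contact force between the fingers and lamp_key below 0.3 N and height (world z) of cell_center below 0.045 m), for 0.2 s.
2. the cell is lifted clear of the rack, gripped on both frosted sides (contact force between the fingers and cell_c0 above 1 N and contact force between the fingers and cell_c1 above 1 N and height (world z) of cell_center above 0.06 m), for 0.2 s.
At the end, for the whole second after the job is handed in: The cell is held by both frosted sides, its centre within 5 mm of the beam sideways, 10 mm in height, 12 mm of the middle along the beam; upright and windows square to the beam within 10 degrees; not touching the photometer; key let go, within 0.25 rad of its stop (contact force between the fingers and cell_c0 above 1 N and contact force between the fingers and cell_c1 above 1 N and x of cell_center in the frame of beam between -0.005 and 0.005 m and y of cell_center in the frame of beam between -0.012 and 0.012 m and z of cell_center in the frame of beam between -0.01 and 0.01 m and angle between cell_center's own z axis and vertical below 0.17 rad and angle between the x axis of cell_center and the y axis of beam, either way round below 0.17 rad and contact force between cell and photometer below 0.2 N and contact force between the fingers and lamp_key below 0.3 N and value of joint lamp_key above 2.55 rad); the arm keeps its last pose, push and grip.
It fails at once if a clear window of the cell is touched by the fingers (over 0.5 N) (contact force between the fingers and cell_c2 above 0.5 N or contact force between the fingers and cell_c3 above 0.5 N).
It fails at once if the cell is knocked against the photometer (over 2 N) (contact force between cell and photometer above 2 N).
It fails at once if another thing in the rack is moved by more than 30 mm (distance of any of vial_center, short_center from where it was at the start of the episode above 0.03 m).
It fails at once if the bottle, screwdriver, tape or weight is moved by more than 30 mm (distance of any of bottle, screwdriver, tape, puck from where it was at the start of the episode above 0.03 m).
It also fails if it takes over 72 s, if anything falls off the work surface, if the arm or the gripper's body presses on something with over 40 N, if the wrist force passes 120 N, or if a joint passes its speed limit or range.

### The arm

A 6-joint arm with a two-finger parallel gripper is mounted at the origin on the work surface. World frame = base frame: x ahead of the robot, y to its left, z up, the work surface at z = 0. Lengths are in mm, angles in rad, forces in N, time in s.
With the tool pointing down it reaches from about 275 to 825 mm from the base axis. Payload 5.2 kg.
Tool frame: the origin (TCP) lies at the very end of the fingers, on their centre line; the grasp point (between the pads) lies 19 mm behind it; z points along the fingers, y is the direction in which the jaws open and shut (so a half turn about z gives the same grasp; the last joint's range is limited). The gripper opens to 93 mm and grips with 3 to 60 N. Pads are 15 mm wide; open, the fingers measure 128 mm over their backs; the gripper's body (75 mm by 188 mm) begins 65 mm behind the grasp point.
Start: joints at [-1.491, 0.259, 1.535, -0, 1.348, -0.203], TCP at [153.496, -528.151, 218.653] pointing down, gripper open.
Joint ranges: [-3.14, 3.14], [-0.91, 2.08], [0.19, 2.58], [-1.22, 4.36], [0.22, 2.71], [-3.12, 3.12]. Speed limits (rad/s): [2.57, 2.57, 3.14, 3.14, 3.14, 3.14].

### API

Orientations are given as [roll, pitch, yaw] about the fixed x, y, z axes, in that order (R = Rz(yaw) Ry(pitch) Rx(roll)).
In Python, from bench import robot gives the robot as it stands. The module is installed in compiled form; this text tells all that it offers. Calls block until the motion is done:
- robot.move_ptp(position, orientation): joint-space move of the TCP to a pose.
- robot.move_linear(position, ori=None, speed=150, f_stop=None): straight line of the TCP; ori=None keeps the orientation; speed is the mean speed in mm/s. With f_stop (N) it stops when the force on the tool has changed by that much, and returns True; else False.
- robot.move_j(angles): joint-space move.
- robot.move_gripper(opening): opening from 0.0 (shut) to 1.0 (fully open); the grip force is fixed at half the most; returns when the fingers have stopped.
- robot.sleep(seconds).
- robot.inverse_kinematics(position, orientation): joint angles nearest the present ones, or None.
- robot.get_image(name): name is "scene" or "top"; returns a dict with "img" (400x640x3 uint8, blue, green, red), "fovy" (degrees; the focal length in pixels is half the picture's height over the tangent of half this angle, whatever the lens; pixels are square), "cx", "cy" (the principal point, pixels), "k1" (the pictures are not rectified: a ray, as slopes to the right and down, at radius r is drawn at 1 + k1 r^2 times it, then the intrinsics apply), "eye" and "orientation" of the camera in the world. Camera axes: x right, y down, z forward; pixel columns grow to the right and rows downward; lengths in mm; the calibration is good to about 2 mm. A picture is of the moment at which its call begins. There is no depth.
A pose or a line that the arm cannot do raises robot.MotionError and nothing moves.
- robot.hand_in(): hands the job in, once; it reports no verdict.
Readings, each from a call of its own:
- robot.current_t(): time.
- robot.current_qpos(): joint angles.
- robot.current_joint_vel(): joint speeds.
- robot.current_joint_efforts(): joint torques, N m.
- robot.current_tcp_pos(): TCP position.
- robot.current_eef_rot(): TCP orientation.
- robot.current_contact_force(): force on the tool from outside, world axes, zero at the start.
- robot.current_ft_torque(): the same for the moment, N m.
- robot.current_gripper_width(): opening from 0.0 (shut) to 1.0 (fully open).
Only numpy, scipy, OpenCV 4.12 (cv2) and the standard library are available. Lean on these libraries where they do the work, as an engineer would, in place of code of your own. Each camera call takes 0.05 s, during which the arm holds its last target.

## Working session

There is one attempt and no reset: what is moved stays moved. The work goes in short steps, each a Python script; the robot and the scene stay as the last script left them, time stands still between calls to the robot, and variables do not carry over. Pictures are saved under pics/ and viewed, and the job is handed in when it is done.

```bash
mkdir -p pics; ls
python3 - <<'E'
from bench import robot
import cv2
for n in("scene","top"):
    d=robot.get_image(n); cv2.imwrite(f"pics/{n}0.png",d["img"]); print(n,{k:v for k,v in d.items() if k!="img"})
print(robot.current_t(),robot.current_eef_rot(),robot.current_gripper_width())
E
```

```text
pics
scene {'fovy': 54.49994798619222, 'cx': 314.86472577050404, 'cy': 198.5576042294333, 'k1': -0.04648766945550238, 'eye': array([1072.84141976, -587.68931256,  607.51542502]), 'orientation': array([-2.16667845,  0.02247745,  0.75514193])}
top {'fovy': 49.0161906653925, 'cx': 322.1052193702157, 'cy': 207.14196233551343, 'k1': -0.11875323577700708, 'eye': array([ 361.71572567,  -28.27990721, 1130.31076899]), 'orientation': array([-2.93211054e+00,  2.97803187e-05, -1.59231484e+00])}
0.1 [-3.14000757e+00 -3.40825389e-04  2.82756983e-01] 1.0004149807888185
```

View pics/scene0.png

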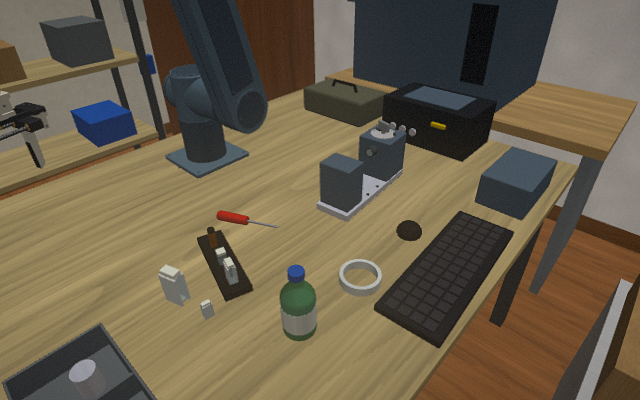

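View pics/top0.png

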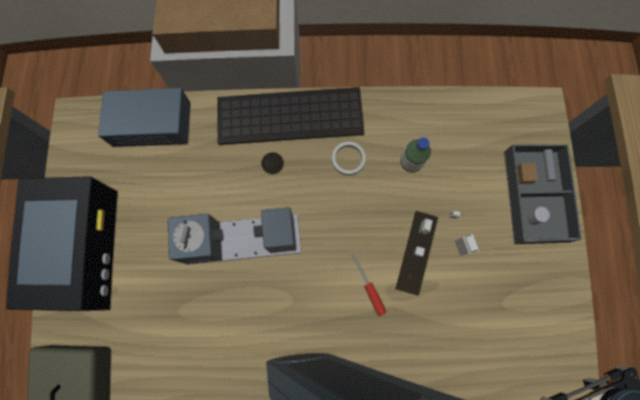

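Run:
```python
import cv2
s=cv2.imread("pics/scene0.png");t=cv2.imread("pics/top0.png")
def c(i,x,y,w,h,f,n): cv2.imwrite(n,cv2.resize(i[y:y+h,x:x+w],None,fx=f,fy=f,interpolation=cv2.INTER_CUBIC))
c(s,150,220,130,100,6,"pics/c1.png")
c(s,310,110,110,110,5,"pics/c2.png")
c(t,380,190,120,115,5,"pics/c3.png")
c(t,160,195,150,80,5,"pics/c4.png")
```

```text
(no output)
```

View pics/c1.png

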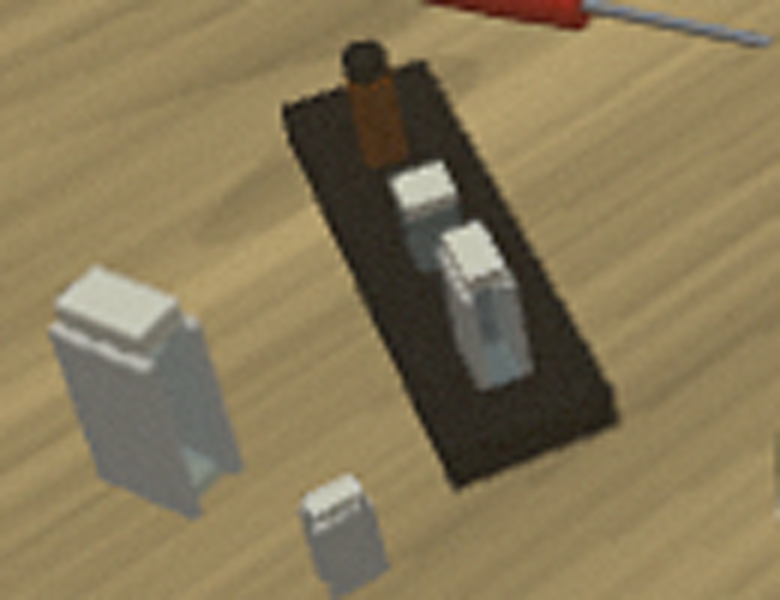

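View pics/c2.png

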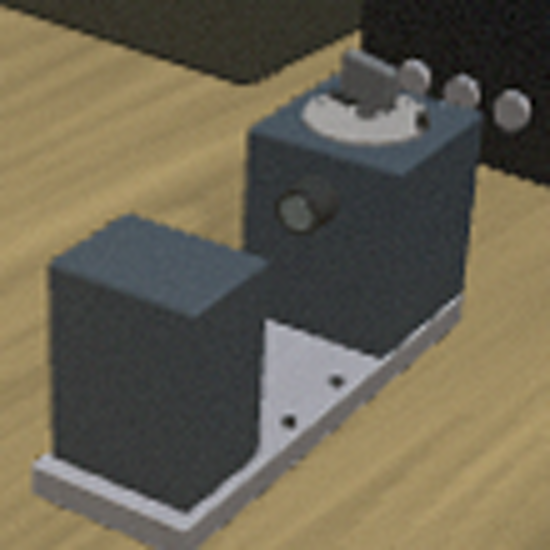

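View pics/c3.png

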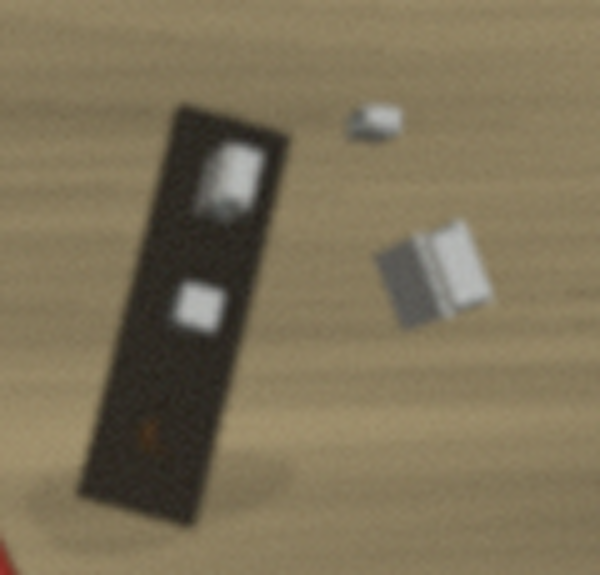

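View pics/c4.png

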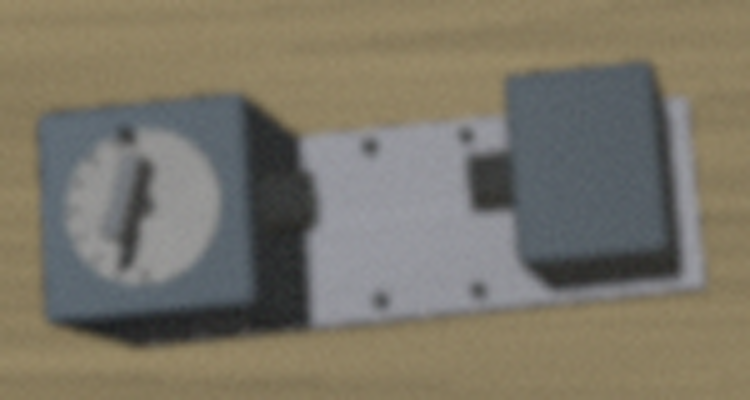

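```bash
cat > h.py <<'E'
import numpy as np, cv2
from scipy.spatial.transform import Rotation as R
from scipy.optimize import least_squares
CAM={'scene':dict(fovy=54.49994798619222,cx=314.86472577050404,cy=198.5576042294333,k1=-0.04648766945550238,eye=[1072.84141976,-587.68931256,607.51542502],o=[-2.16667845,0.02247745,0.75514193]),
'top':dict(fovy=49.0161906653925,cx=322.1052193702157,cy=207.14196233551343,k1=-0.11875323577700708,eye=[361.71572567,-28.27990721,1130.31076899],o=[-2.93211054,2.97803187e-05,-1.59231484])}
def proj(c,P):
    c=CAM[c]; p=(np.atleast_2d(P)-c['eye'])@R.from_euler('xyz',c['o']).as_matrix()
    s=p[:,:2]/p[:,2:]; s=s*(1+c['k1']*(s**2).sum(1,keepdims=True))
    return s*200/np.tan(np.radians(c['fovy']/2))+[c['cx'],c['cy']]
def crop(o,f,uv): return (np.array(uv,float)+.5)/f-.5+o
def tri(ps,pt):  # pixel in scene, top -> point, residuals px
    f=lambda X: np.r_[(proj('scene',X)-ps)[0],(proj('top',X)-pt)[0]]
    r=least_squares(f,[450,0,50]); return r.x,r.fun
def place(pose,L):
    x,y,z,a=pose; return R.from_euler('z',a).apply(np.atleast_2d(L))+[x,y,z]
def fit(p0,Ls,s,Lt,t,fixz=None):
    def f(q):
        q=list(q) if fixz is None else [q[0],q[1],fixz,q[2]]
        return np.r_[(proj('scene',place(q,Ls))-s).ravel(),(proj('top',place(q,Lt))-t).ravel()]
    q0=p0 if fixz is None else [p0[0],p0[1],p0[3]]
    r=least_squares(f,q0,loss='soft_l1'); return r.x,f(r.x).reshape(-1,2)
E
python3 - <<'E'
from h import *
np.set_printoptions(precision=2,suppress=True)
Ls=np.array([[-45,-130,140],[-45,-60,140],[45,-60,140],[45,-130,140],[-50,60,140],[50,60,140],[50,160,140]])
s=crop([310,110],5,[(48,263),(130,213),(270,262),(195,318),(247,130),(403,176),(480,118)])
Lt=np.array([[50,160,140],[50,60,140],[-50,60,140],[-50,160,140],[45,-60,140],[45,-130,140],[-45,-130,140],[-45,-60,140]])
t=crop([160,195],5,[(40,117),(240,95),(252,300),(47,322),(508,75),(650,63),(668,247),(525,263)])
print(crop([310,110],5,[0,0]))
for fz in(None,0):
    q,r=fit([450,150,0,0],Ls,s,Lt,t,fz);print(q);print(r.ravel())
# rack
L=np.array([[-105,30,18],[-105,-30,18],[105,-30,18],[105,30,18]])
# local x along world +x-ish ; top crop order: (+x end left),( +x right),( -x right),(-x left)
Lt=L[[3,2,1,0]]; t=crop([380,190],5,[(180,103),(290,136),(195,525),(80,493)])
Ls=L[[1,0,3,2]]; s=crop([150,220],6,[(285,105),(422,62),(620,395),(455,470)])
for fz in(None,0):
    q,r=fit([450,-300,0,-.2],Ls,s,Lt,t,fz);print(q);print(r.ravel())
E
```

```text
[309.6 109.6]
[520.58 167.11  -3.16   0.09]
[-0.39  0.44 -0.39 -0.04  0.85 -0.07  0.07  0.22 -0.37  0.2  -0.28  0.28
  1.51 -0.74 -0.72 -0.76  1.19 -0.84  1.28  0.87 -0.43  0.8  -1.18 -0.19
  0.43 -0.97  0.52  0.65 -1.43  0.68]
[520.97 165.77   0.09]
[-0.6  -0.38 -0.59 -0.87  0.77 -0.94 -0.01 -0.64 -0.56 -0.64 -0.37 -0.6
  1.42 -1.61 -0.65 -1.06  1.38 -1.24  1.57  0.59 -0.28  0.62 -0.84 -0.69
  0.86 -1.54  1.04  0.18 -0.99  0.28]
[ 476.9  -274.09   -3.27   -0.3 ]
[-0.29  1.28  0.91  0.41 -0.16 -0.12 -0.51 -1.43 -0.13 -0.24 -0.05 -0.58
 -0.09  0.25  0.04  0.17]
[ 477.57 -274.09   -0.3 ]
[-0.39  0.35  0.86 -0.52 -0.14 -1.06 -0.58 -2.37  0.12 -0.74  0.26 -1.07
  0.17 -0.04  0.23 -0.14]
```

Run:
```python
import cv2
s=cv2.imread("pics/scene0.png");t=cv2.imread("pics/top0.png")
def c(i,x,y,w,h,f,n): cv2.imwrite(n,cv2.resize(i[y:y+h,x:x+w],None,fx=f,fy=f,interpolation=cv2.INTER_CUBIC))
c(s,360,112,44,34,14,"pics/k1.png")
c(t,168,212,44,44,13,"pics/k2.png")
c(t,412,210,60,50,12,"pics/k3.png")
```

```text
(no output)
```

View pics/k1.png

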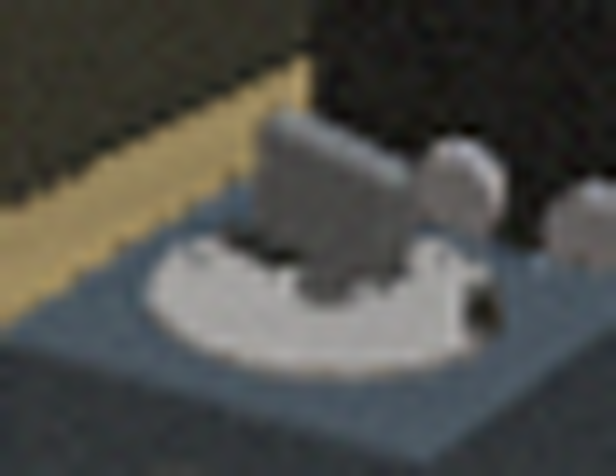

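View pics/k2.png

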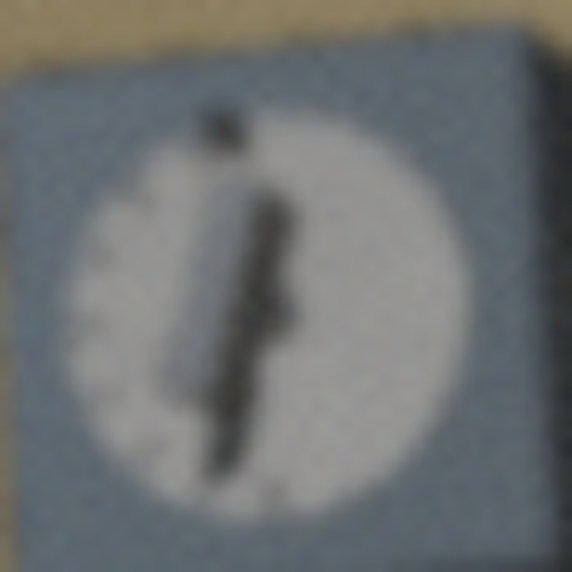

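View pics/k3.png

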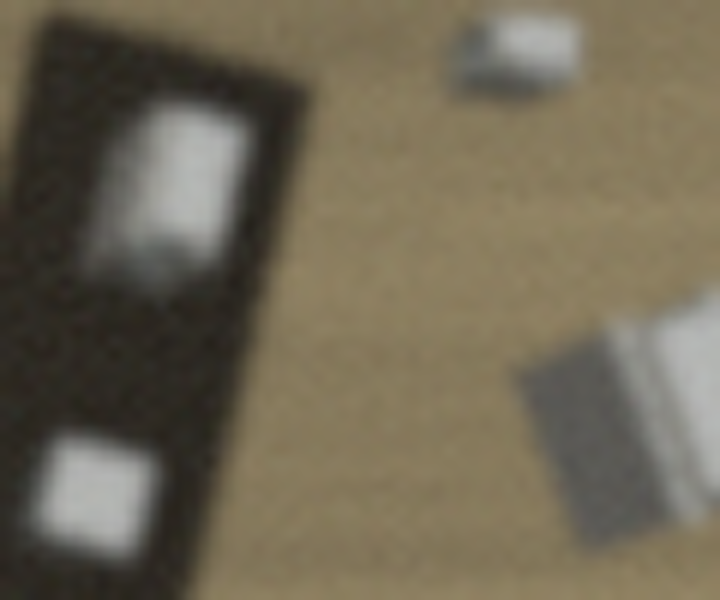

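Run:
```python
from h import *
np.set_printoptions(precision=2,suppress=True)
print('key top',tri(crop([360,112],14,(341,147)),crop([168,212],13,(210,288))))
print('dial',tri(crop([360,112],14,(322,305)),crop([168,212],13,(268,315))))
print('stopper',tri(crop([150,220],6,(476,254)),crop([412,210],12,(200,185))))
print('short',tri(crop([150,220],6,(425,185)),crop([380,190],5,(200,307))))
for a in(.15,.2,.25,.3,.35,.4):
    m=lambda l: (place([511,275.5,0,.09-a],l))
    e=proj('top',m([[20,0,178],[-20,0,178]]));v=e[1]-e[0]
    print(a,np.degrees(np.arctan2(v[0],v[1])))
c=crop([168,212],13,[(235,182),(185,392)]);v=c[1]-c[0];print('obs',np.degrees(np.arctan2(v[0],v[1])))
for x in(-66,0,66): print(place([477.3,-274.1,0,-.3],[x,0,66]))
```

```text
key top (array([511.01, 276.93, 173.58]), array([ 0.15, -0.04,  0.08,  0.09]))
dial (array([510.79, 276.58, 139.61]), array([ 0.48, -0.13,  0.27,  0.3 ]))
stopper (array([ 538.49, -294.6 ,   62.6 ]), array([-0.45,  0.02, -0.47, -0.29]))
short (array([ 475.78, -274.12,   42.76]), array([-0.12,  0.  , -0.12, -0.07]))
0.15 -5.638924869717069
0.2 -8.434188851410982
0.25 -11.215288854988072
0.3 -13.983126240587884
0.35 -16.738709402183098
0.4 -19.483142590083414
obs -13.392497753751092
[[ 414.25 -254.6    66.  ]]
[[ 477.3 -274.1   66. ]]
[[ 540.35 -293.6    66.  ]]
```

Run:
```python
from bench import robot
import numpy as np
pi=np.pi
p=robot.current_tcp_pos(); 
robot.move_gripper(0.5)
robot.move_linear([p[0],p[1],300],speed=200)
print(robot.current_t(),robot.inverse_kinematics([511,276.5,300],[pi,0,-.2]))
robot.move_ptp([511,276.5,300],[pi,0,-.2])
print(robot.current_t(),robot.current_tcp_pos(),robot.current_qpos(),robot.current_contact_force())
robot.move_linear([511,276.5,195],speed=150)
print(robot.current_t())
import cv2
for n in("scene","top"):
    d=robot.get_image(n)["img"]
    d=d[60:180,320:440] if n=="scene" else d[190:290,140:240]
    cv2.imwrite(f"pics/a_{n}.png",cv2.resize(d,None,fx=5,fy=5,interpolation=cv2.INTER_CUBIC))
```

```text
1.5583 [ 3.04103905e-01  2.76294903e-01  1.31513567e+00 -4.44089210e-16
  1.55016208e+00  2.07490023e+00]
4.6417 [511.38641295 275.8131198  299.96921515] [ 3.02898723e-01  2.76352339e-01  1.31513104e+00 -2.27877068e-04
  1.55009810e+00  2.07472827e+00] [ 1.00798332 -0.42198001 -0.52057997]
5.4917
```

View pics/a_scene.png

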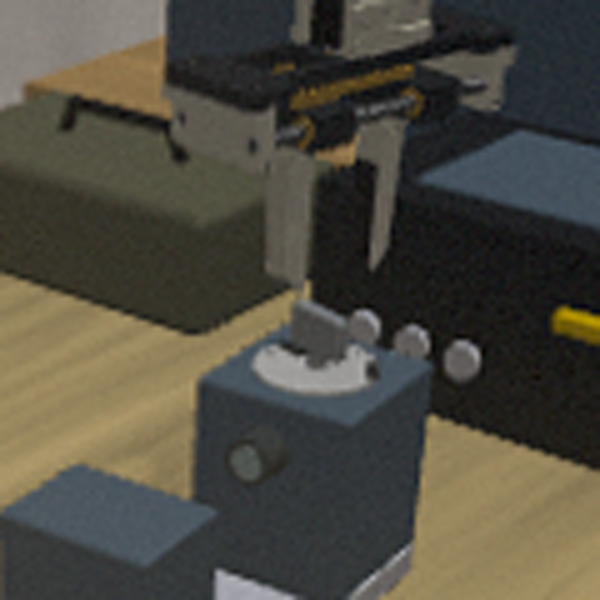

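View pics/a_top.png

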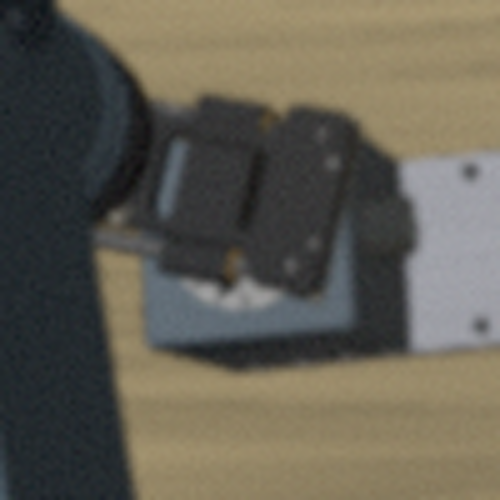

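Run:
```python
from bench import robot
import numpy as np
pi=np.pi
q=np.array(robot.current_qpos()); q[5]-=pi; robot.move_j(q)
yaw=pi-.2
print(robot.current_t(),robot.current_eef_rot(),robot.current_contact_force())
hit=robot.move_linear([511,276.5,157],ori=[pi,0,yaw],speed=60,f_stop=8)
print(hit,robot.current_tcp_pos(),robot.current_contact_force())
if not hit:
    robot.move_gripper(0.0)
    print(robot.current_t(),robot.current_gripper_width()*93,robot.current_contact_force(),robot.current_ft_torque(),robot.current_qpos()[5])
```

```text
8.2417 [3.14041223e+00 2.22079871e-03 2.94124723e+00] [ 0.02904991 -0.23245955  0.46499751]
False [511.22364488 276.55557584 157.15449376] [-0.48594688  0.44642767  0.01521748]
9.725 9.638196873132566 [-0.70679939 -3.25754383  2.67145271] [-0.64351462  0.00519933 -0.0662521 ] -1.0666845476155644
```

Run:
```python
from bench import robot
import numpy as np
pi=np.pi
y0=pi-.2
def rep(s): print(s,round(robot.current_t(),2),np.round(robot.current_gripper_width()*93,2),np.round(robot.current_contact_force(),1),np.round(robot.current_ft_torque(),2),np.round(robot.current_eef_rot()[2],3),np.round(robot.current_tcp_pos(),1),round(robot.current_qpos()[5],3),flush=True)
for d in(.4,.85):
    robot.move_ptp([511,276.5,157],[pi,0,y0-d]); rep(d)
robot.move_gripper(.3); rep('open'); robot.move_gripper(0); rep('close')
```

```text
0.4 10.19 9.8 [-1.5 -5.6  3.5] [-0.93  0.08 -0.05] 2.545 [510.9 275.8 157.1] -0.67
0.85 10.7 9.5 [-0.5 -5.3  3.6] [-0.97  0.08 -0.  ] 2.095 [510.9 275.8 157.1] -0.22
open 11.24 27.79 [ 0.   1.1 -0.4] [ 0.01 -0.11  0.03] 2.092 [511.  276.7 156.9] -0.217
close 11.68 9.52 [-1.3 -0.7  1.4] [-0.22  0.24 -0.04] 2.092 [510.6 276.3 157. ] -0.217
```

Run:
```python
from bench import robot
import numpy as np
pi=np.pi
y0=pi-.2
def rep(s): print(s,round(robot.current_t(),2),np.round(robot.current_gripper_width()*93,2),np.round(robot.current_contact_force(),1),np.round(robot.current_ft_torque(),2),np.round(robot.current_eef_rot()[2],3),np.round(robot.current_tcp_pos(),1),round(robot.current_qpos()[5],3),flush=True)
P=[510.8,275.9,157]
for d in(1.3,1.7):
    robot.move_ptp(P,[pi,0,y0-d]); rep(d)
robot.move_gripper(.3); rep('open'); robot.move_gripper(0); rep('close')
for d in(2.1,2.35,2.42,2.47,2.52):
    robot.move_ptp(P,[pi,0,y0-d]); rep(d)
    if abs(robot.current_ft_torque()[2])>.35: break
```

```text
1.3 12.19 9.93 [-1.5  1.2  0.6] [ 0.28 -0.   -0.02] 1.645 [510.9 276.3 157. ] 0.229
1.7 12.66 9.59 [ 0.4  2.2 -0.9] [ 0.47 -0.14 -0.02] 1.246 [511.1 276.2 157. ] 0.628
open 13.2 28.03 [ 0.6 -0.6  1.5] [ 0.01 -0.05  0.02] 1.242 [510.8 275.8 157. ] 0.632
close 13.64 9.63 [ 0.8 -0.4 -0. ] [-0.07 -0.17  0.07] 1.242 [510.9 275.8 157. ] 0.632
2.1 14.11 9.76 [ 0.8 -0.4 -0.9] [-0.14 -0.16 -0.  ] 0.845 [510.9 275.8 157. ] 1.029
2.35 14.46 10.39 [ 1.7 -0.9 -1. ] [-0.16 -0.26  0.  ] 0.597 [511.  275.8 157. ] 1.277
2.42 14.71 9.88 [ 2.  -1.  -0.9] [-0.22 -0.34 -0.02] 0.526 [511.  275.8 157. ] 1.348
2.47 14.96 9.9 [ 2.9 -1.  -0.8] [-0.26 -0.4  -0.03] 0.475 [511.  275.8 157. ] 1.399
2.52 15.21 9.67 [ 2.9 -1.5 -1.5] [-0.26 -0.46  0.06] 0.425 [511.  275.8 157. ] 1.449
```

Run:
```python
from bench import robot
import numpy as np
pi=np.pi
y0=pi-.2
def rep(s): print(s,round(robot.current_t(),2),np.round(robot.current_gripper_width()*93,2),np.round(robot.current_contact_force(),1),np.round(robot.current_ft_torque(),2),np.round(robot.current_eef_rot()[2],3),np.round(robot.current_tcp_pos(),1),round(robot.current_qpos()[5],3),flush=True)
P=[510.9,275.9,157]
for d in(2.56,2.60,2.64,2.68):
    robot.move_ptp(P,[pi,0,y0-d]); rep(d)
    if abs(robot.current_ft_torque()[2])>.3: break
robot.move_gripper(.45); rep('open')
robot.move_linear([510.9,275.9,260],speed=150); rep('up')
robot.move_ptp([520,0,330],[pi,0,.3]); rep('away')
import cv2
for n in("scene","top"):
    d=robot.get_image(n)["img"]; cv2.imwrite(f"pics/b_{n}.png",d)
    d=d[112:146,360:404] if n=="scene" else d[212:256,168:212]
    cv2.imwrite(f"pics/b_{n}c.png",cv2.resize(d,None,fx=12,fy=12,interpolation=cv2.INTER_CUBIC))
```

```text
2.56 15.46 9.9 [ 2.8 -1.4 -0.5] [-0.36 -0.37  0.42] 0.385 [511.  275.8 157. ] 1.489
open 16.18 41.91 [-0.2 -0.2  0.1] [ 0.    0.02 -0.02] 0.382 [510.9 275.9 157. ] 1.492
up 17.01 41.59 [-0.3 -0.1 -0.6] [ 0.01  0.04 -0.06] 0.382 [510.4 275.7 259. ] 1.492
away 18.11 41.94 [-0.1 -0.1  0.2] [-0.01 -0.   -0.  ] 0.301 [519.9   0.9 329.4] 1.057
```

View pics/b_scenec.png

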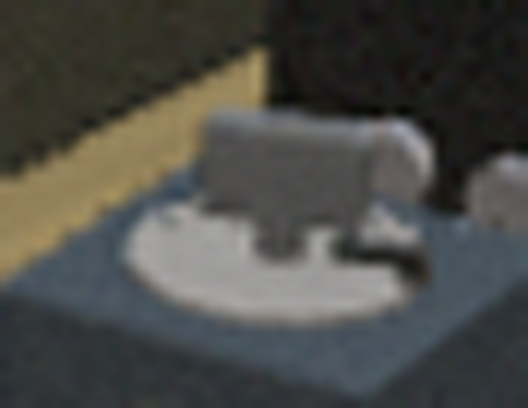

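View pics/b_topc.png

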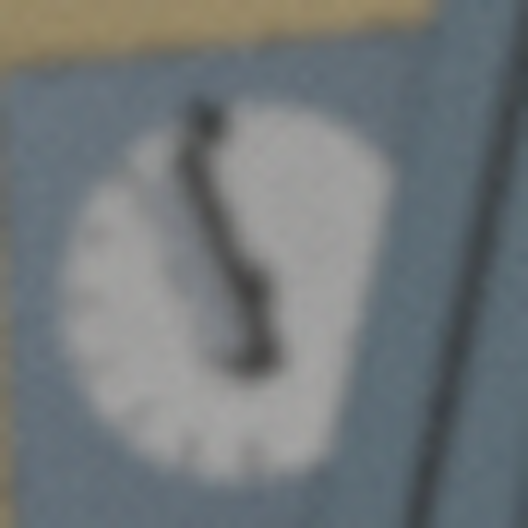

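View pics/b_scene.png

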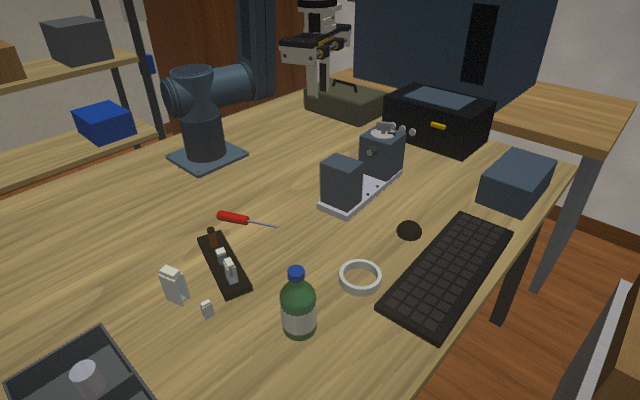

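Run:
```python
from bench import robot
import numpy as np, cv2
pi=np.pi
def rep(s): print(s,round(robot.current_t(),2),np.round(robot.current_gripper_width()*93,2),np.round(robot.current_contact_force(),1),np.round(robot.current_ft_torque(),2),np.round(robot.current_eef_rot(),3),np.round(robot.current_tcp_pos(),1),np.round(robot.current_qpos(),2),flush=True)
P=np.array([539.3,-294.3,0])
robot.move_ptp(P+[0,0,250],[pi,0,-.3]); rep('above')
robot.move_linear(P+[0,0,75],speed=150); rep('low')
d=robot.get_image("scene")["img"]; cv2.imwrite("pics/d_scene.png",cv2.resize(d[190:330,150:290],None,fx=4.2,fy=4.2,interpolation=cv2.INTER_CUBIC))
d=robot.get_image("top")["img"]; cv2.imwrite("pics/d_top.png",cv2.resize(d[150:290,360:500],None,fx=4.2,fy=4.2,interpolation=cv2.INTER_CUBIC))
```

```text
above 19.38 41.82 [-1.2  0.5  0.3] [ 0.04 -0.01 -0.04] [-3.141e+00 -1.000e-03 -2.980e-01] [ 539.8 -293.1  250.6] [-0.68  0.36  1.32  0.    1.46  1.19]
low 20.69 41.81 [-0.2 -0.1  0.2] [ 0.01  0.04 -0.04] [ 3.141e+00 -2.000e-03 -3.000e-01] [ 540.  -294.7   76.1] [-0.68  0.49  1.55 -0.    1.09  1.19]
```

View pics/d_scene.png

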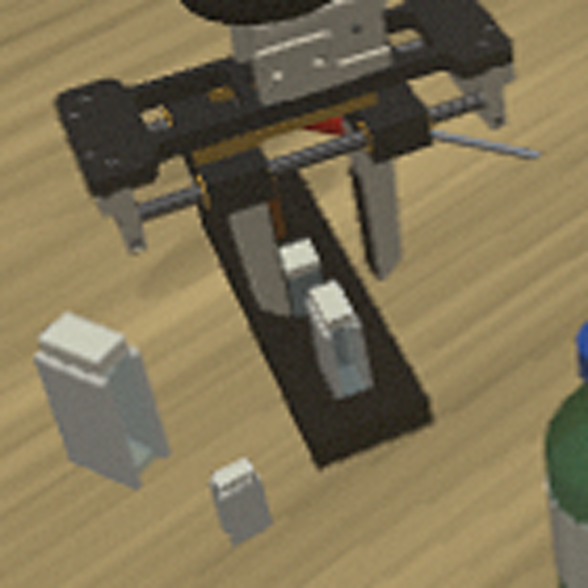

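View pics/d_top.png

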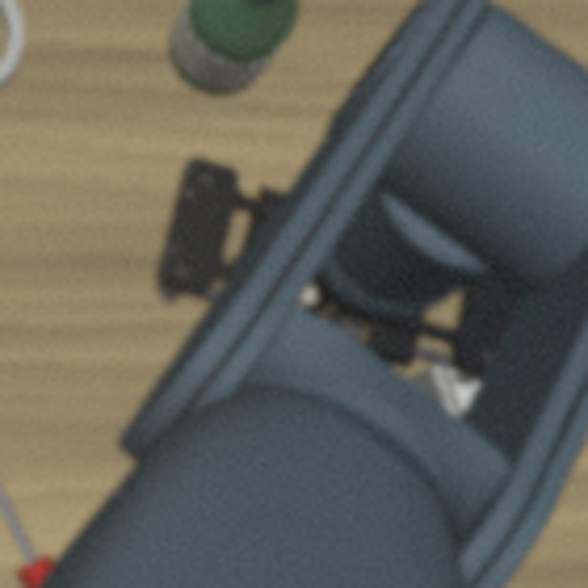

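Run:
```python
from h import *
np.set_printoptions(precision=1,suppress=True)
print('big top',tri(crop([150,220],6,(118,303)),crop([380,190],5,(462,262))))
print('small top',tri(crop([150,220],6,(332,495)),crop([380,190],5,(385,117))))
for s in(1,-1): print(place([539.3,-294.3,0,-.3],[[37,94*s,108],[-37,94*s,108],[0,30*s,24],[0,s*20,24]]))
# projected fingertips at TCP 76
P=place([540,-294.7,76,-.3],[[0,21,0],[0,-21,0],[0,0,0],[0,38,0],[0,-38,0]]);print((proj('scene',P)-[150,190]+.5)*4.2-.5)
```

```text
big top (array([ 489.9, -396.6,   81.6]), array([-0. , -0. , -0.1, -0. ]))
small top (array([ 571. , -378.3,   37.9]), array([ 0., -0.,  0.,  0.]))
[[ 602.4 -215.4  108. ]
 [ 531.7 -193.6  108. ]
 [ 548.2 -265.6   24. ]
 [ 545.2 -275.2   24. ]]
[[ 546.9 -395.   108. ]
 [ 476.2 -373.2  108. ]
 [ 530.4 -323.    24. ]
 [ 533.4 -313.4   24. ]]
[[370.  269.6]
 [286.5 300.3]
 [328.7 284.8]
 [402.9 257.6]
 [251.8 313. ]]
```

Run:
```python
from bench import robot
import numpy as np, cv2
pi=np.pi
def rep(s): print(s,round(robot.current_t(),2),np.round(robot.current_gripper_width()*93,2),np.round(robot.current_contact_force(),1),np.round(robot.current_ft_torque(),2),np.round(robot.current_eef_rot(),3),np.round(robot.current_tcp_pos(),1),flush=True)
P=np.array([539.3,-294.3,0])
h=robot.move_linear(P+[0,0,25],ori=[pi,0,-.3],speed=50,f_stop=8); rep(h)
robot.sleep(.2)
if not h:
    robot.move_gripper(0); rep('grip')
    d=robot.get_image("scene")["img"]; cv2.imwrite("pics/e_scene.png",cv2.resize(d[190:330,150:290],None,fx=4.2,fy=4.2,interpolation=cv2.INTER_CUBIC))
```

```text
False 21.94 42.28 [0.6 0.6 0.4] [ 0.04 -0.01 -0.06] [ 3.141e+00 -1.000e-03 -3.000e-01] [ 539.6 -294.5   25.4]
grip 22.65 17.72 [ 0.3 -1.7  0.6] [-0.1   0.06  0.  ] [ 3.141  0.    -0.3  ] [ 539.2 -294.5   25. ]
```

View pics/e_scene.png

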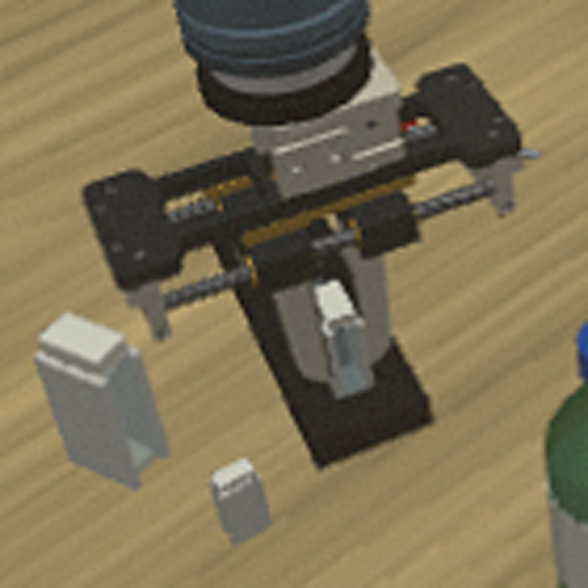

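Run:
```python
from bench import robot
import numpy as np, cv2
pi=np.pi
def rep(s): print(s,round(robot.current_t(),2),np.round(robot.current_gripper_width()*93,2),np.round(robot.current_contact_force(),1),np.round(robot.current_ft_torque(),2),np.round(robot.current_eef_rot(),3),np.round(robot.current_tcp_pos(),1),np.round(robot.current_qpos(),2),flush=True)
h=robot.move_linear([539.3,-294.3,100],speed=60); rep('lift')
robot.move_linear([539.3,-294.3,290],speed=150); rep('up')
q=robot.inverse_kinematics([520.9,166,270],[pi,0,1.66]);print(q)
robot.move_ptp([520.9,166,270],[pi,0,1.66]); rep('over')
robot.sleep(.3)
robot.move_linear([520.9,166,200],speed=80); rep('200')
for n in("scene","top"):
    d=robot.get_image(n)["img"]; cv2.imwrite(f"pics/f_{n}.png",d)
    d=d[70:220,290:430] if n=="scene" else d[190:280,150:310]
    cv2.imwrite(f"pics/f_{n}c.png",cv2.resize(d,None,fx=4,fy=4,interpolation=cv2.INTER_CUBIC))
```

```text
lift 24.1 17.73 [0.7 0.4 0. ] [0.08 0.02 0.03] [-3.141e+00  1.000e-03 -3.000e-01] [ 539.  -294.1   99.5] [-0.68  0.47  1.53 -0.    1.14  1.19]
up 25.52 17.87 [ 0.  -0.3  0.3] [ 0.05 -0.03 -0.01] [-3.141e+00  2.000e-03 -3.000e-01] [ 538.9 -294.   288.9] [-0.68  0.34  1.25 -0.    1.55  1.19]
[ 1.04424187e-01  2.23570100e-01  1.45567197e+00 -4.44089210e-16
  1.46235058e+00  1.52205136e-02]
over 27.2 17.95 [ 0.4 -0.8 -0.8] [-0.06 -0.14 -0.01] [3.141 0.    1.658] [521.3 165.3 270. ] [ 0.1   0.22  1.46 -0.    1.46  0.02]
200 28.52 17.6 [ 0.1 -0.9 -0.6] [-0.03 -0.11 -0.  ] [ 3.14 -0.    1.66] [521.3 166.1 200.6] [0.1  0.27 1.57 0.   1.3  0.02]
```

View pics/f_scenec.png

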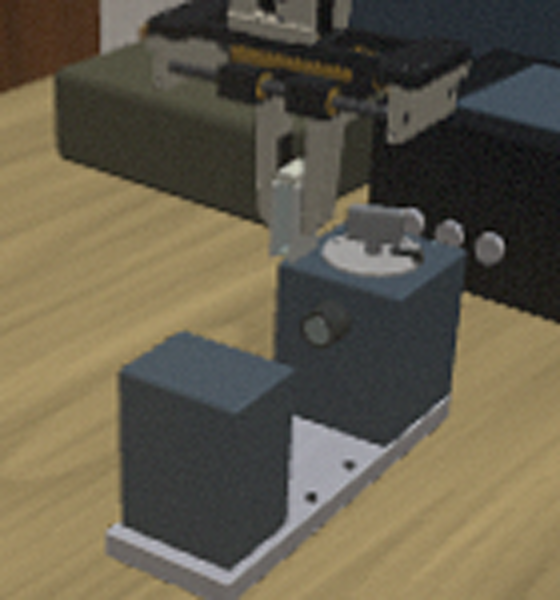

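View pics/f_topc.png

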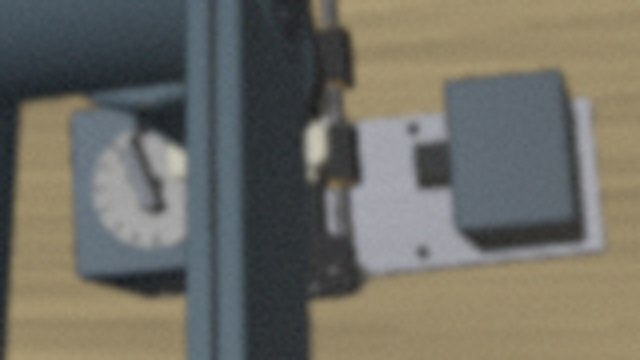

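```bash
python3 - <<'E'
from h import *
np.set_printoptions(precision=1,suppress=True)
for q in([520.9,166,0,.09],[520.9,166,0,.045]):
    P=place(q,[[14,-38,110],[-14,-38,110],[14,38,110],[-14,38,110],[0,38,124],[0,38,96],[0,-38,124]])
    print((proj('top',P)-[160,195]+.5)*5-.5); print((proj('scene',P)-[310,110]+.5)*5-.5)
from scipy.optimize import least_squares
E
python3 - <<'E'
from bench import robot
import numpy as np, cv2
def rep(s): print(s,round(robot.current_t(),2),np.round(robot.current_gripper_width()*93,2),np.round(robot.current_contact_force(),1),np.round(robot.current_eef_rot(),3),np.round(robot.current_tcp_pos(),1),flush=True)
h=robot.move_linear([520.9,166,102],speed=60,f_stop=6); rep(h)
robot.sleep(.2); rep('')
for n in("scene","top"):
    d=robot.get_image(n)["img"]; cv2.imwrite(f"pics/g_{n}.png",d)
    d=d[110:220,310:420] if n=="scene" else d[195:275,160:310]
    cv2.imwrite(f"pics/g_{n}c.png",cv2.resize(d,None,fx=5,fy=5,interpolation=cv2.INTER_CUBIC))
E
```

```text
[[471.2 153.3]
 [475.9 211.7]
 [312.3 170.6]
 [316.3 229. ]
 [307.6 195.3]
 [320.7 204. ]
 [469.  177.8]]
[[243.4 274.5]
 [198.8 259.4]
 [318.8 219.7]
 [275.2 205.9]
 [298.3 189.9]
 [295.5 235.3]
 [221.8 243.4]]
[[472.7 156.8]
 [474.8 215.4]
 [313.5 167. ]
 [314.8 225.5]
 [307.5 191.7]
 [320.6 200.5]
 [469.2 181.4]]
[[240.  274. ]
 [196.8 258. ]
 [320.8 221. ]
 [278.5 206.4]
 [300.9 190.8]
 [298.1 236.1]
 [219.1 242.4]]
False 30.41 17.97 [-1.   0.1 -0.4] [ 3.141 -0.     1.66 ] [521.2 166.1 102.4]
 30.61 17.86 [ 0.2 -0.4 -0.5] [ 3.141 -0.     1.66 ] [521.  166.  102.2]
```

View pics/g_scenec.png

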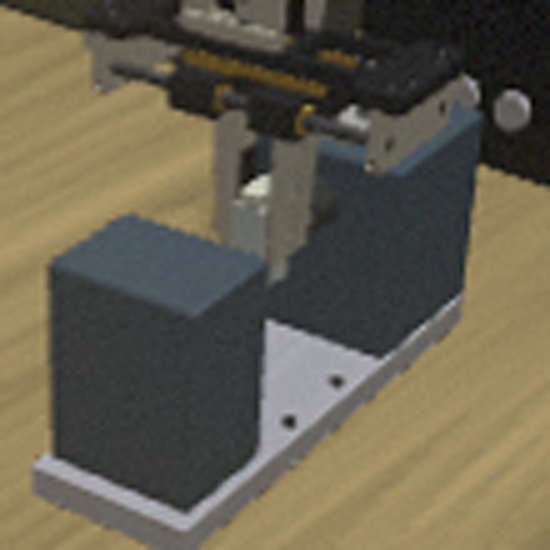

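View pics/g_topc.png

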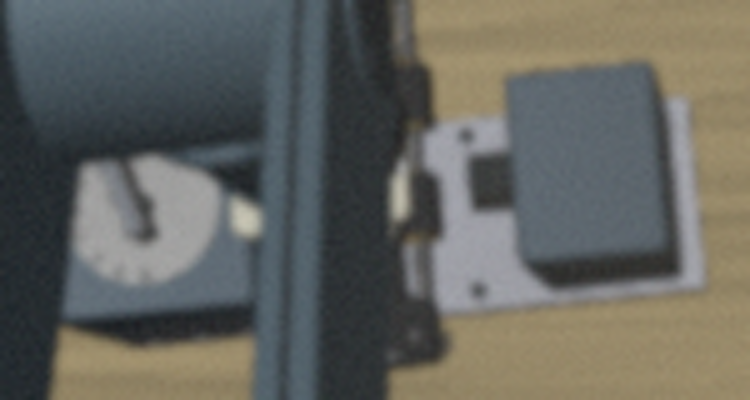

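Run:
```python
from h import *
import cv2
np.set_printoptions(precision=1,suppress=True)
im=cv2.imread("pics/g_scene.png")[140:175,345:380]; im=cv2.resize(im,None,fx=16,fy=16,interpolation=cv2.INTER_CUBIC)
def d(L,col):
    P=place([521,166,110,1.66],L); u=((proj('scene',P)-[345,140]+.5)*16-.5).astype(int); 
    cv2.polylines(im,[u.reshape(-1,1,2)],True,col,1)
d([[13,7,33],[13,-7,33],[-13,-7,33],[-13,7,33]],(0,0,255))
d([[-13.5,9,25],[-13.5,-9,25],[-13.5,-9,-25],[-13.5,9,-25]],(0,255,0))
cv2.imwrite("pics/h.png",im)
```

View pics/h.png

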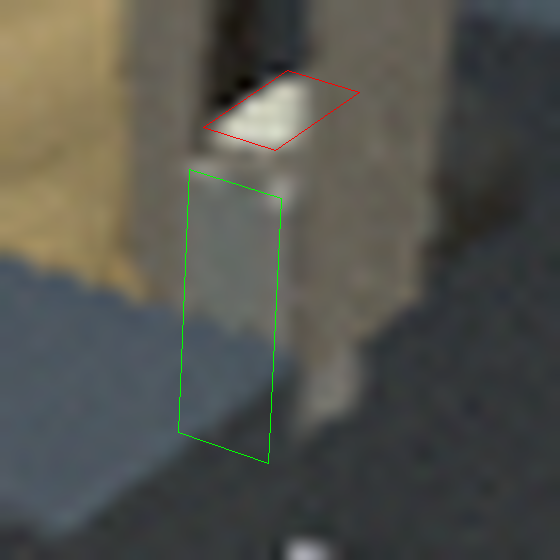

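Run:
```python
from bench import robot
print(robot.current_t(),robot.current_gripper_width()*93,robot.current_tcp_pos())
robot.hand_in()
```

```text
30.7083 17.82453722882979 [520.96663723 166.01585824 102.11610824]
the job is handed in; nothing more can be done
```

I wound the key to its stop, took the middle-sized cell from the rack by its frosted sides, and handed in at 30.7 s while holding it in the light path. `hand_in()` reports no verdict.

- **Key:** I wound it clockwise in three gripped turns, until the wrist moment rose to 0.42 N m. After letting go, both views showed the pointer against the stop pin.
- **Cell choice:** four things could have been mistaken for it in the scene image:

| Thing | Scene pixel |
|---|---|
| Middle-sized cell, in the rack (taken) | (231, 268) |
| Short lidded cell, in the rack | (221, 257) |
| Large cell, on the table | (173, 285) |
| Small cell, on the table | (207, 309) |

- **Grip:** the jaws closed to 17.7 mm, against 18 mm of glass, and the scene view showed both pads on the frosted sides. They still read 17.8 mm at hand-in.
- **Final position:** I measured the middle of the light path at about x 521, y 166 mm, turned 0.09 rad. At hand-in the TCP was at (521.0, 166.0, 102.1), which puts the cell centre about 110 mm up. The tube ends matched their predicted pixels, and the cell lay within about 1 px (roughly 1.5 mm) of its predicted outline. The tool force stayed near zero, so nothing was touching the photometer.

**Disagreements:**
- Free-height fits came out 3 to 4 mm low, which I put down to camera calibration.
- The wrist angle at the key stop implied a photometer turn of 0.045 rad, not 0.09. I kept 0.09 because the heads and tubes in the images fit it; some slip of the key in the jaws could explain the gap.

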